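Charge the kit's air pump

ROBOT

A 6-joint arm with a two-finger parallel gripper is mounted at the origin on the work surface. World frame = base frame: x ahead of the robot, y to its left, z up, the work surface at z = 0. Lengths are in m, angles in rad, forces in N, time in s.
With the tool pointing down it reaches from about 0.375 to 0.9 m from the base axis. Payload 3.1 kg.
Tool frame: the origin (TCP) lies midway between the tips of the shut fingers; the grasp point (between the pads) lies 19 mm behind it (manip.hold_point_z is the distance from the TCP to the grasp point, in m); x points along the fingers, y is the direction in which the jaws open and shut, and the axes are right-handed (so a half turn about x gives the same grasp; the last joint's range is limited). The gripper opens to 85 mm and grips with 20 to 120 N. Pads are 22 mm wide; open, the fingers measure 114 mm over their backs; the gripper's body (76 mm by 85 mm) begins 54 mm behind the grasp point. The pads swing forward as they close: fully open they stand 13 mm farther back than shut.
Start: joints at [1.03, 0.527, 1.433, -0, 1.181, -0.178], TCP at [0.222, 0.584, 0.194] pointing down, gripper open.
Joint ranges: [-3.08, 3.08], [-0.75, 2.2], [0.22, 2.44], [-1.43, 4.57], [0, 2.65], [-2.85, 2.85]. Speed limits (rad/s): [2.79, 2.79, 3.14, 3.14, 3.14, 3.14].

INTERFACE

Orientations are given as a unit quaternion [x, y, z, w].
In Python, from station import manip, snapshot gives the robot as it stands.
- The arm moves only by the shell command python3 -m crank 'ROWS' [FORCE]. ROWS is JSON, a list of rows, each a list of 5 numbers: the finger opening in m, from 0 to 0.0854, then the shift along the tool's x, y, z in m, then the turn about the tool's x in rad. In form: [[grip, tx, ty, tz, yaw], ...]. A call has 1 to 5 rows; each row shifts and turns the commanded pose from where the row before left it, along the tool's axes as they then stand; what a row does not reach is not made up. A row lasts 1/10 s, in which the tool goes at most 50 mm and 8.59 degrees, less where a joint would pass 70% of its speed; a pose out of reach is approached as far as the arm can. A call is refused whole if a number of a shift passes 0.05 or a number of a turn 0.15, either way. A call with a gripper value outside its range is refused whole. The fingers move at their own pace and stop on an object; FORCE is the grip in N (left out, the last holds). Time passes only in rows, so rows that do not move let the fingers close. It gives the time, the measured TCP pose, the force and the opening at its end, in the units of the state.
- manip.sense(): the state, without advancing time (a new reading comes with each control period).
- snapshot(name): name is "scene" or "top" or "wrist"; returns a dict with "image" (400x640x3 uint8, blue, green, red), "range_z" (400x640 float32, m along the optical axis (not along the pixel's ray), 0 where there is no reading), "vertical_fov" (degrees; the focal length in pixels is half the picture's height over the tangent of half this angle, whatever the lens; pixels are square), "cx", "cy" (the principal point, pixels), "extrinsics" (4x4, takes a point from world to camera coordinates); the wrist camera has in their place "T_tool_cam" (4x4, takes a point from camera to tool coordinates, whose origin is the TCP and whose axes are the tool frame's). Camera axes: x right, y up, looking along -z (the intrinsics and any distortion apply to the point x, -y, -z); pixel columns grow to the right and rows downward; lengths in m; the calibration is good to about 2 mm. A picture is of the moment at which its call begins: read the wrist's pose just before it.
- manip.sign_off(): hands the job in, once; it reports no verdict.
The state is a dict: "t": time; "q": joint angles; "qd": joint speeds; "tau": joint torques, N m; "tcp_pos": TCP position; "tool_rot": TCP orientation; "force": force on the tool from outside, world axes, zero at the start; "ft_torque": the same for the moment, N m; "finger_gap": opening from 0.0 (shut) to 1.0 (fully open).
Only numpy, scipy, OpenCV 4.12 (cv2) and the standard library are available. Lean on these libraries where they do the work, as an engineer would, in place of code of your own. Each camera call takes 0.05 s, during which the arm holds its last target.

TASK

Charge the air pump on the kit-building table: with the fingertips press its big red plunger button all the way down and let it spring fully back up, again and again, until the orange indicator pin pops fully out of the green tank and the white band at its foot shows. Do not touch the pin, do not shift, tip or lift the pump, and leave the other things where they stand. Finish with the button released and the hand clear.

Things in the scene. Friction and masses are not known exactly. Their poses are not given: they have to be found in the camera images.
- pump: Table-top hand air pump, about 2 to 3 kg, standing loose on the table. Grey base plate 120 mm (its x) by 220 mm (its y), 16 mm thick; origin at the centre of the underside, z up. White pump cylinder (54 mm across, its black collar ends 108 mm up) at y = +55 mm with the red plunger button on top; green tank (48 mm across, 84 mm high, with a steel collar 24 mm across up to 90 mm) at y = -55 mm with the indicator pin in its middle; a black pipe joins them.
- plunger_top (a point): Centre of the flat top of the red plunger button, a disc 56 mm across and 20 mm thick on an upright steel rod. It stands 155 mm above the table at rest and moves down with the button.
- plunger (a joint): Downward travel of the red button in m: 0 = up at rest, 0.024 = pressed home on its stop. Its return spring pushes back with 4.5 N at the top and 10.5 N at the bottom; up to about 5 N more is felt while it pumps (more when pressed fast). It rises by itself when let go, in about 0.3 s.
- pin_top (a point): Centre of the top of the orange indicator pin (upright, 14 mm across), 94 mm above the table when the pin is fully in, 144 mm when fully out; in between at the start. Fully out, a white band shows at its foot, just above the tank's steel collar. It is 110 mm from the button's axis.
- pin (a joint): How far the pin is out in m: 0 = in, 0.050 = fully out; it starts at 0.008 to 0.012. Each full stroke of the button (20 mm down or more, then up to 4 mm from rest or less) lifts it a notch of 8 mm (the first 6 to 13); it sags 2 mm at most between. Past about 41 mm it pops to 0.050 and stays. That takes about 4 full strokes. Half strokes do not count; extra ones do no harm.
- bowl: Bystander: white bowl, 110 mm across, 45 mm high; origin at the centre of its underside.
- bottle: Bystander: blue drinking bottle with orange cap, 64 mm across, 160 mm high; origin at the centre of its underside.
- battery_pack: Bystander: black battery holder with two yellow cells, 64 x 34 x 18 mm; origin at the centre of its underside.
- buggy: Bystander: finished green model buggy with black wheels and orange rear wing, about 115 x 75 x 48 mm; origin at the centre of its underside.

How it is judged:
By the outcome, as a careful person would: the job done as asked, in the order asked, and still so for the second after the job is handed in, with the robot touching nothing.
It also fails if it takes over 38 s, if anything falls off the work surface, if the arm or the gripper's body presses on something with over 40 N, if the wrist force passes 120 N, or if a joint passes its speed limit or range.

## Working session

There is one attempt and no reset: what is moved stays moved. The work goes in short steps, Python scripts to look and compute and a shell command to move; the robot and the scene stay as the last step left them, time stands still between calls to the robot, and variables do not carry over. Pictures are saved under pics/ and viewed, and the job is handed in when it is done.

```bash
mkdir -p pics; ls; cat > h.py <<'E'
import numpy as np, cv2
from station import manip, snapshot
def save(n,f):
    s=snapshot(n); cv2.imwrite(f'pics/{f}.png',s['image']); np.savez(f'pics/{f}.npz',**{k:v for k,v in s.items()}); return s
def ray(s,u,v):
    f=200/np.tan(np.radians(s['vertical_fov'])/2)
    d=np.array([(u-s['cx'])/f,-(v-s['cy'])/f,-1.])
    T=np.linalg.inv(s['extrinsics']); return T[:3,3],T[:3,:3]@d
def plane(s,u,v,z):
    o,d=ray(s,u,v); return o+d*(z-o[2])/d[2]
def depth(s,u,v):
    o,d=ray(s,u,v); return o+d*s['range_z'][int(v),int(u)]
E
python3 - <<'E'
from h import *
for n in('scene','top'):
    s=save(n,n+'1'); print({k:v for k,v in s.items() if k not in('image','range_z')})
print(manip.sense())
E
```

```text
pics
{'vertical_fov': 57.572217212156964, 'cx': 324.0398729309341, 'cy': 198.63672562219827, 'extrinsics': array([[-0.40690372,  0.91333919,  0.01552061,  0.22410831],
       [-0.75751075, -0.3468782 ,  0.55303976,  0.33641327],
       [ 0.51049665,  0.21327691,  0.83301029, -1.30993798],
       [ 0.        ,  0.        ,  0.        ,  1.        ]])}
{'vertical_fov': 42.37802284000828, 'cx': 315.53306248721213, 'cy': 203.33956666399123, 'extrinsics': array([[-1.83949062e-02, -9.99820938e-01, -4.44058397e-03,
         5.10112688e-04],
       [ 9.96714106e-01, -1.86877920e-02,  7.88147007e-02,
        -5.26216163e-01],
       [-7.88835727e-02, -2.97620366e-03,  9.96879393e-01,
        -1.24250708e+00],
       [ 0.00000000e+00,  0.00000000e+00,  0.00000000e+00,
         1.00000000e+00]])}
{'t': 0.1, 'q': array([ 1.02949881e+00,  5.28404963e-01,  1.43375748e+00,  1.09128926e-05,
        1.18142512e+00, -1.78477493e-01]), 'qd': array([-9.61036343e-04, -3.57945292e-03, -1.03286640e-03, -1.96163900e-04,
       -1.15008123e-03, -3.18504105e-05]), 'tau': array([-5.91296121e-04, -4.43302846e+01, -1.78583568e+01, -3.11015838e-04,
        3.80919693e-03,  2.20505120e-05]), 'tcp_pos': array([0.22140227, 0.58370707, 0.19351735]), 'tool_rot': array([ 0.12691633,  0.69575447, -0.12823407,  0.69525102]), 'force': array([ 0.08993262, -0.55082141,  0.39221883]), 'ft_torque': array([0.00228313, 0.03415128, 0.00977619]), 'finger_gap': 0.9990329976492505}
```

View pics/scene1.png

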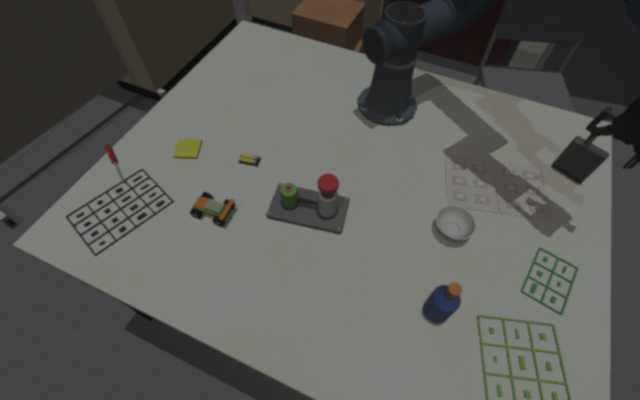

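View pics/top1.png

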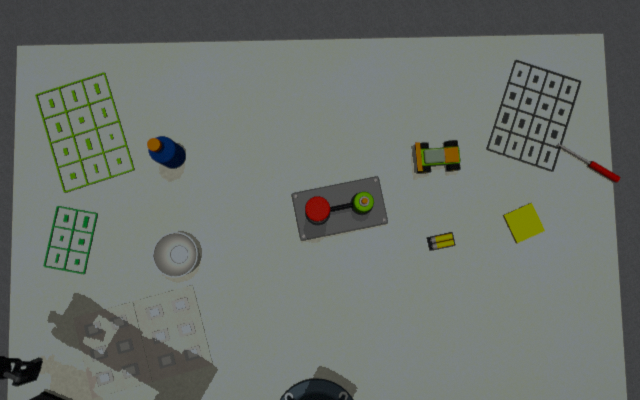

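The top view shows the button at about (318,210), the pin at (363,203), the bowl at (178,254), the bottle at (167,152) and the buggy at (437,156). Next I'll measure these.

```bash
python3 - <<'E'
from h import *
def L(f): return dict(np.load(f'pics/{f}.npz'))
S,T=L('scene1'),L('top1')
def mask(s,col,box):
    h=cv2.cvtColor(s['image'],cv2.COLOR_BGR2HSV)
    H,Sa,V=[h[...,i].astype(int) for i in range(3)]
    m={'red':((H<5)|(H>172))&(Sa>150)&(V>70),'orange':(H>=5)&(H<20)&(Sa>120)&(V>80),'green':(H>35)&(H<75)&(Sa>120)&(V>60)}[col]
    r=np.zeros_like(m);x0,y0,x1,y1=box;r[y0:y1,x0:x1]=1
    return (m&r).astype(np.uint8)
def rep(n,s,col,box,z):
    m=mask(s,col,box); k,lab,st,c=cv2.connectedComponentsWithStats(m)
    if k<2: print(n,col,'none');return
    i=1+np.argmax(st[1:,4]); print(n,col,st[i],c[i],'plane',plane(s,*c[i],z).round(4),'depth',depth(s,*c[i]).round(4)); return c[i]
rep('top',T,'red',(290,180,345,240),.155)
rep('top',T,'green',(345,180,390,225),.084)
rep('top',T,'orange',(345,180,390,225),.104)
rep('scene',S,'red',(310,165,345,205),.150)
rep('scene',S,'orange',(275,175,305,205),.104)
# top-surface of button in depth
for s,n,b in((T,'top',(295,190,345,232)),(S,'scene',(312,168,345,200))):
    P=[]
    for v in range(b[1],b[3]):
        for u in range(b[0],b[2]):
            p=depth(s,u,v)
            if p[2]>.147 and p[2]<.17:P.append(p)
    P=np.array(P);print(n,len(P),P.mean(0) if len(P) else'', (P.min(0)+P.max(0))/2 if len(P) else'',np.ptp(P,axis=0) if len(P) else '')
from scipy.spatial.transform import Rotation as R
q=manip.sense()['tool_rot'];print(R.from_quat(q).as_matrix().round(4),manip.hold_point_z)
for n,p in dict(bowl=(178,254),bottle=(167,152),buggy=(437,156),bat=(441,241)).items():print(n,depth(T,*p).round(3))
big=cv2.resize(T['image'][170:250,280:400],None,fx=6,fy=6);cv2.imwrite('pics/z.png',big)
E
```

```text
top red [305 196  25  25 480] [317.12291667 208.40208333] plane [ 0.5043 -0.0129  0.155 ] depth [ 0.5044 -0.0129  0.1541]
top green [354 192  20  20 230] [363.5173913  201.23043478] plane [ 0.524  -0.1211  0.084 ] depth [ 0.5224 -0.1194  0.1031]
top orange [362 198   6   6  18] [364.55555556 200.38888889] plane [ 0.5242 -0.1217  0.104 ] depth [ 0.5239 -0.1214  0.1076]
scene red [319 175  18  16 226] [327.57079646 182.40265487] plane [ 0.5049 -0.0131  0.15  ] depth [ 0.5095 -0.0113  0.1568]
scene orange [286 184   5   3  12] [287.83333333 184.91666667] plane [ 0.526  -0.1196  0.104 ] depth [ 0.5258 -0.1197  0.1037]
top 507 [ 0.50402105 -0.01277501  0.15626622] [ 0.50434738 -0.01264145  0.15589489] [0.05519853 0.05274954 0.01725504]
scene 324 [ 0.50731711 -0.01001779  0.15461468] [ 0.50470623 -0.01046957  0.15342741] [0.05441259 0.05441959 0.01282654]
[[-1.000e-03  3.549e-01  9.349e-01]
 [-1.700e-03  9.349e-01 -3.549e-01]
 [-1.000e+00 -2.000e-03 -4.000e-04]] 0.0187
bowl [0.409 0.332 0.002]
bottle [0.643 0.328 0.114]
buggy [ 0.633 -0.304  0.05 ]
bat [ 0.429 -0.316  0.005]
```

View pics/z.png

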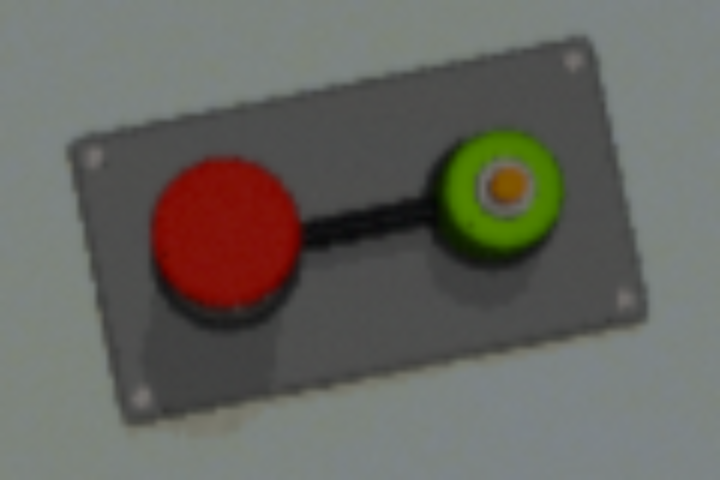

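The button top is at (0.5045, -0.0125, 0.155). The pin is at (0.524, -0.121), 110 mm from it, which matches the given distance. I'll swing around the base with the fingers shut.

```bash
python3 -m crank '[[0,-0.02,-0.0075,0.046,0.077],[0,0,-0.0075,0.046,0.077],[0,0,-0.0075,0.046,0.077],[0,0,-0.0075,0.045,0.077],[0,0,-0.0075,0.045,0.077]]' 40
python3 -m crank '[[0,0,-0.0075,0.045,0.077],[0,0,-0.0075,0.044,0.077],[0,0,-0.0075,0.044,0.077],[0,0,-0.0075,0.043,0.077],[0,0,-0.0075,0.042,0.077]]'
python3 -c "
from h import *
from scipy.spatial.transform import Rotation as R
s=manip.sense();print(R.from_quat(s['tool_rot']).as_matrix().round(3),s['tcp_pos'],s['force'])
print(R.from_quat(s['tool_rot']).inv().apply(np.array([.5045,-.0125,.165])-s['tcp_pos']))"
```

```text
t: 0.6
tcp_pos: [0.4012, 0.4391, 0.2137]
tool_rot: [0.259, 0.658, -0.259, 0.658]
force: [0.6, 0.9, 0.1]
finger_gap: 0.144
t: 1.1
tcp_pos: [0.5063, 0.2458, 0.2137]
tool_rot: [0.38, 0.596, -0.381, 0.596]
force: [0.1, 0.4, 0.8]
finger_gap: -0.003
[[-0.     0.907  0.421]
 [-0.     0.421 -0.907]
 [-1.    -0.     0.   ]] [0.50629728 0.24581699 0.21371757] [0.12764901 0.38041606 0.79057649]
[ 0.04875917 -0.11036551  0.23355149]
```

```bash
python3 -m crank '[[0,0,-0.018,0.039,0],[0,0,-0.018,0.039,0],[0,0,-0.018,0.039,0],[0,0,-0.018,0.039,0],[0,0,-0.018,0.039,0]]'
python3 -m crank '[[0,0,-0.01,0.01,0],[0,0,0,0,0],[0,0,0,0,0]]'
python3 -c "
from h import *
from scipy.spatial.transform import Rotation as R
s=manip.sense();print(s['force'])
print(R.from_quat(s['tool_rot']).inv().apply(np.array([.5045,-.0125,.158])-s['tcp_pos']))
save('scene','scene2');save('wrist','w2')"
```

```text
t: 1.6
tcp_pos: [0.5062, 0.0313, 0.2139]
tool_rot: [0.379, 0.597, -0.379, 0.596]
force: [0.5, -0.5, 0.4]
finger_gap: 0.002
t: 1.9
tcp_pos: [0.5015, 0.0204, 0.2139]
tool_rot: [0.38, 0.597, -0.379, 0.596]
force: [0.2, -0.4, -0.5]
finger_gap: 0.002
[ 0.20715912 -0.3727221  -0.53805116]
[ 0.0558933  -0.0112088   0.03109151]
```

View pics/scene2.png

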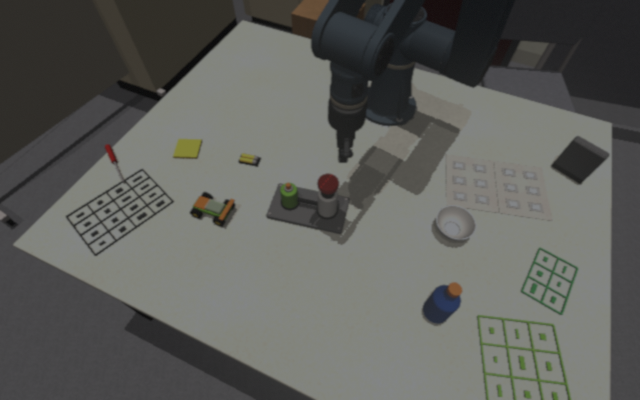

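View pics/w2.png

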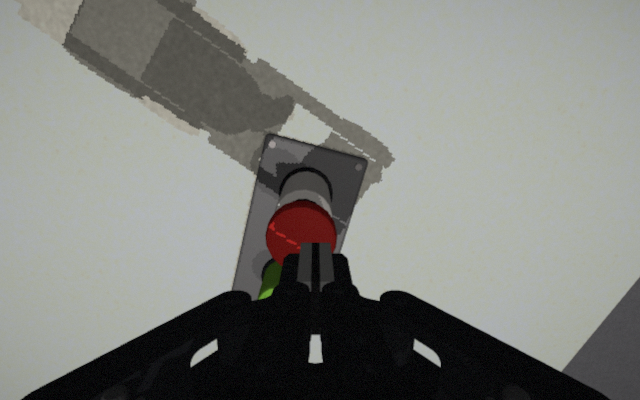

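The wrist camera shows the shut fingers just short of the red button at (300,230), with the pin side clear. I'll centre the fingers over the button, then lower gently.

```bash
python3 -m crank '[[0,0,-0.011,0.031,0],[0,0.03,0,0,0],[0,0.02,0,0,0],[0,0,0,0,0]]'
python3 -c "
from h import *
from scipy.spatial.transform import Rotation as R
s=manip.sense();print(s['force'])
print(R.from_quat(s['tool_rot']).inv().apply(np.array([.5045,-.0125,.155])-s['tcp_pos']))
save('scene','scene3');s=save('wrist','w3');print(s['T_tool_cam'][:3,3]);i=cv2.imread('pics/scene3.png')[130:230,260:380];cv2.imwrite('pics/s3z.png',cv2.resize(i,None,fx=6,fy=6))"
```

```text
t: 2.4
tcp_pos: [0.5029, -0.0113, 0.1618]
tool_rot: [0.378, 0.599, -0.38, 0.595]
force: [-0.0, -0.0, -0.3]
finger_gap: -0.005
[-0.01189608 -0.02078824 -0.28798487]
[0.00676686 0.000959   0.00178104]
[-1.80547505e-01  2.84805879e-05 -7.23614665e-02]
```

View pics/s3z.png

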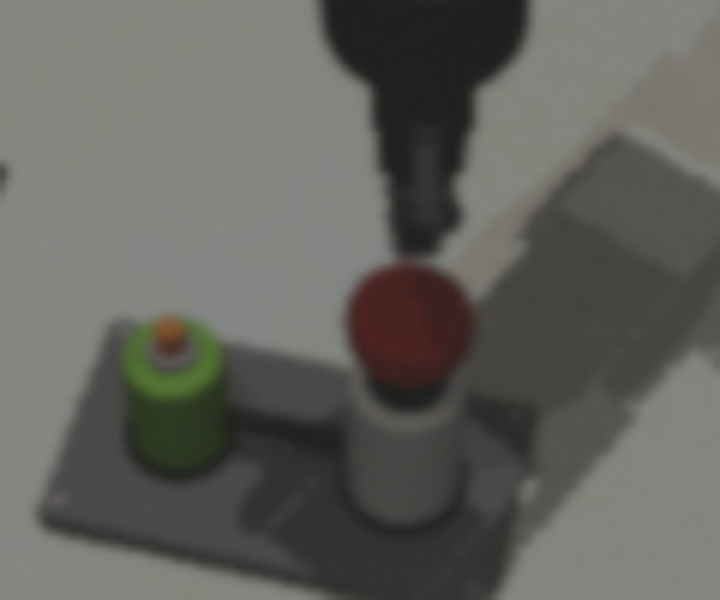

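View pics/w3.png

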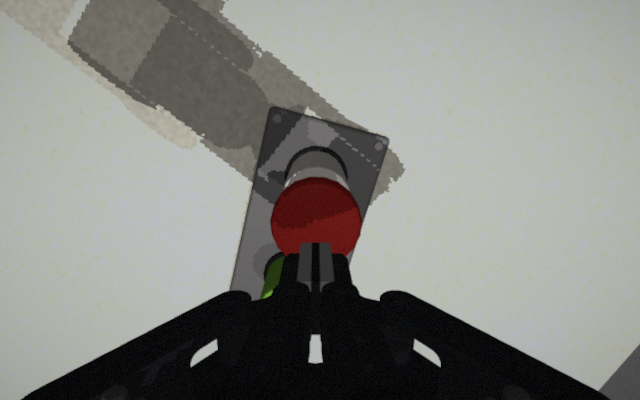

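```bash
python3 -c "
from h import *
st=manip.sense()
s=dict(np.load('pics/scene3.npz'))
def pr(s,E,p):
    f=200/np.tan(np.radians(s['vertical_fov'])/2);c=E@np.append(p,1);return (s['cx']-f*c[0]/c[2]).round(1),(s['cy']+f*c[1]/c[2]).round(1)
for p in (st['tcp_pos'],[.5045,-.0125,.155]): print(pr(s,s['extrinsics'],p))
w=dict(np.load('pics/w3.npz'));
from scipy.spatial.transform import Rotation as R
T=np.eye(4);T[:3,:3]=R.from_quat(st['tool_rot']).as_matrix();T[:3,3]=st['tcp_pos']
E=np.linalg.inv(T@w['T_tool_cam'])
for p in (st['tcp_pos'],[.5045,-.0125,.155],[.5245,-.121,.1]): print(pr(w,E,p))
# wrist red
h=cv2.cvtColor(w['image'],cv2.COLOR_BGR2HSV);m=(((h[...,0]<6)|(h[...,0]>172))&(h[...,1]>140)&(h[...,2]>50))
v,u=np.nonzero(m);print(u.min(),u.max(),v.min(),v.max())
r=w['range_z'];print(r[245:300:6,310],r[200:242:6,316])
# depth points of fingertip scene
for v in (166,169,171,172,173,174,176,180,184):print(v,depth(s,328,v).round(3))
"
```

```text
(np.float64(328.1), np.float64(179.3))
(np.float64(327.9), np.float64(181.2))
(np.float64(314.9), np.float64(231.3))
(np.float64(313.4), np.float64(225.7))
(np.float64(280.7), np.float64(320.7))
271 361 177 255
[0.14735346 0.14258052 0.13562979 0.13060686 0.12716563 0.12244765
 0.11742946 0.11922055 0.11786265 0.1152297 ] [0.19514795 0.1973712  0.19735008 0.19928673 0.19993463 0.20176028
 0.20321578]
166 [0.56  0.008 0.29 ]
169 [ 0.516 -0.009  0.221]
171 [ 0.517 -0.008  0.214]
172 [ 0.515 -0.009  0.207]
173 [ 0.482 -0.022  0.157]
174 [ 0.482 -0.022  0.153]
176 [ 0.489 -0.019  0.155]
180 [ 0.503 -0.013  0.158]
184 [ 0.512 -0.009  0.154]
```

```bash
python3 -c "
from h import *
w=dict(np.load('pics/w3.npz'));f=200/np.tan(np.radians(w['vertical_fov'])/2)
print(w['T_tool_cam'].round(3))
for u,v in ((308,244),(308,250),(308,260),(308,280),(308,300),(324,246),(316,240),(316,220)):
    z=w['range_z'][v,u];p=np.array([(u-w['cx'])/f*z,-(v-w['cy'])/f*z,-z,1]);print(u,v,(w['T_tool_cam']@p)[:3].round(4))
s=dict(np.load('pics/scene3.npz'))
for v in range(140,176,3):print(v,[depth(s,u,v).round(3).tolist() for u in (326,331)])
cv2.imwrite('pics/w3z.png',cv2.resize(w['image'][180:300,250:390],None,fx=5,fy=5))
"
```

```text
[[-0.001  0.282 -0.959 -0.181]
 [ 1.     0.001 -0.001  0.   ]
 [ 0.001 -0.959 -0.282 -0.072]
 [ 0.     0.     0.     1.   ]]
308 244 [-0.0436 -0.003  -0.0115]
308 250 [-0.0493 -0.0029 -0.0112]
308 260 [-0.0588 -0.0027 -0.0113]
308 280 [-0.0747 -0.0024 -0.0116]
308 300 [-0.0868 -0.0022 -0.0114]
324 246 [-0.0441  0.004  -0.0107]
316 240 [0.0076 0.0007 0.0087]
316 220 [ 0.0062  0.0007 -0.0046]
140 [[0.54, -0.006, 0.346], [0.539, 0.004, 0.349]]
143 [[0.54, -0.006, 0.336], [0.537, 0.004, 0.338]]
146 [[0.541, -0.006, 0.328], [0.537, 0.004, 0.329]]
149 [[0.54, -0.006, 0.318], [0.539, 0.005, 0.322]]
152 [[0.543, -0.004, 0.312], [0.537, 0.005, 0.31]]
155 [[0.535, -0.007, 0.292], [0.54, 0.006, 0.304]]
158 [[0.52, -0.013, 0.263], [0.545, 0.008, 0.3]]
161 [[0.546, -0.002, 0.286], [0.549, 0.011, 0.296]]
164 [[0.558, 0.003, 0.293], [0.553, 0.013, 0.292]]
167 [[0.562, 0.005, 0.287], [0.558, 0.015, 0.288]]
170 [[0.511, -0.016, 0.207], [0.512, -0.003, 0.215]]
173 [[0.375, -0.072, 0.005], [0.367, -0.058, 0.002]]
```

View pics/w3z.png

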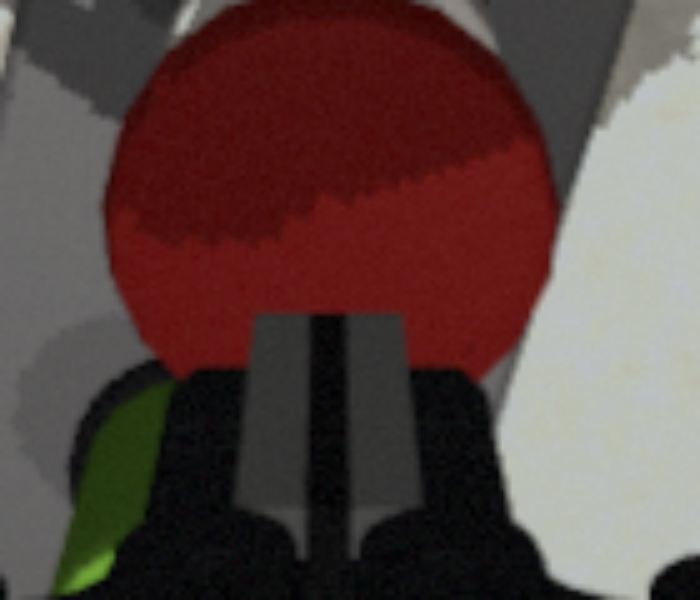

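Both cameras place the visible fingertips about 43 mm behind the reported TCP, at z≈0.205 where the state says 0.162. Laterally they are centred. I'll trust contact over the nominal number, and go down in small steps watching the force.

```bash
python3 -m crank '[[0,0.004,0.001,0.002,0],[0,0.003,0,0,0],[0,0,0,0,0]]'
python3 -m crank '[[0,0.004,0,0,0],[0,0.004,0,0,0],[0,0,0,0,0]]'
python3 -c "
from h import *
s=save('scene','scene4');i=cv2.imread('pics/scene4.png')[130:230,260:380];cv2.imwrite('pics/s4z.png',cv2.resize(i,None,fx=6,fy=6))"
```

```text
t: 2.8
tcp_pos: [0.5071, -0.0144, 0.1574]
tool_rot: [0.379, 0.597, -0.379, 0.597]
force: [-0.6, 0.1, -0.4]
finger_gap: -0.002
t: 3.1
tcp_pos: [0.5063, -0.0145, 0.1486]
tool_rot: [0.379, 0.597, -0.38, 0.596]
force: [0.4, -0.4, 0.0]
finger_gap: 0.0
```

View pics/s4z.png

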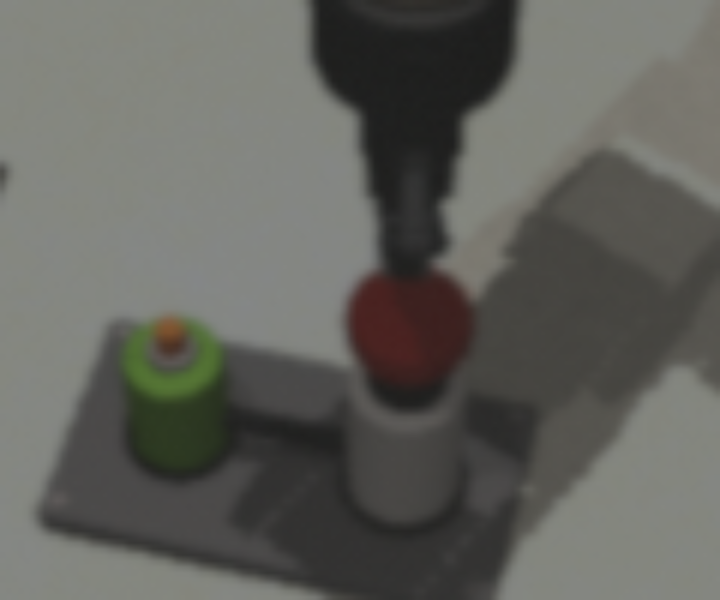

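There is no contact with the TCP reading below 0.155, so the real tips are higher than nominal. I'll keep going down.

```bash
python3 -m crank '[[0,0.01,0,0,0],[0,0.01,0,0,0],[0,0,0,0,0]]'
python3 -m crank '[[0,0.004,0,0,0],[0,0.004,0,0,0],[0,0,0,0,0]]'
python3 -m crank '[[0,0.003,0,0,0],[0,0.003,0,0,0],[0,0,0,0,0]]'
```

```text
t: 3.45
tcp_pos: [0.5054, -0.0142, 0.1274]
tool_rot: [0.379, 0.598, -0.38, 0.595]
force: [-0.2, -0.7, -0.1]
finger_gap: 0.001
t: 3.75
tcp_pos: [0.5065, -0.0145, 0.1206]
tool_rot: [0.379, 0.597, -0.38, 0.596]
force: [-0.4, -0.7, 0.3]
finger_gap: 0.003
t: 4.05
tcp_pos: [0.5072, -0.0146, 0.1155]
tool_rot: [0.38, 0.596, -0.379, 0.597]
force: [-0.1, 0.2, 4.8]
finger_gap: 0.0
```

Contact: 4.8 N at TCP z≈0.1155. Bottom should be near 0.093.

```bash
python3 -m crank '[[0,0.006,0,0,0],[0,0.006,0,0,0],[0,0.006,0,0,0],[0,0,0,0,0]]'
python3 -m crank '[[0,0.003,0,0,0],[0,0.002,0,0,0],[0,0,0,0,0]]'
```

```text
t: 4.45
tcp_pos: [0.5073, -0.0146, 0.0979]
tool_rot: [0.38, 0.596, -0.379, 0.597]
force: [-1.5, -0.2, 11.1]
finger_gap: 0.003
t: 4.75
tcp_pos: [0.5074, -0.0146, 0.0941]
tool_rot: [0.38, 0.596, -0.379, 0.597]
force: [-2.7, 0.9, 16.0]
finger_gap: 0.001
```

At 16 N the button is on its stop. Now I'll release it and check the pin.

```bash
python3 -m crank '[[0,-0.01,0,0,0],[0,-0.01,0,0,0],[0,-0.008,0,0,0],[0,0,0,0,0],[0,0,0,0,0]]'
cat > chk.py <<'E'
from h import *
import sys
n=sys.argv[1]
s=save('scene',n);i=s['image'][130:230,260:380];cv2.imwrite(f'pics/{n}z.png',cv2.resize(i,None,fx=5,fy=5))
t=save('top',n+'t')
for a,b,k in ((s,(275,165,305,205),'scene'),(t,(345,180,390,225),'top')):
    h=cv2.cvtColor(a['image'],cv2.COLOR_BGR2HSV);m=((h[...,0]>=5)&(h[...,0]<20)&(h[...,1]>120)&(h[...,2]>80))
    r=np.zeros_like(m);r[b[1]:b[3],b[0]:b[2]]=1;v,u=np.nonzero(m&r)
    print(k,len(u),u.mean().round(1),v.min(),v.max(),'z',np.median([depth(a,x,y)[2] for x,y in zip(u,v) if y<=v.min()+1]).round(3))
h=cv2.cvtColor(t['image'],cv2.COLOR_BGR2HSV);m=((h[...,0]>35)&(h[...,0]<75)&(h[...,1]>120))[180:225,345:390];v,u=np.nonzero(m);print('green',u.mean()+345,v.mean()+180)
print(manip.sense()['t'],manip.sense()['force'].round(1))
E
python3 chk.py s5
```

```text
t: 5.25
tcp_pos: [0.5066, -0.0145, 0.1199]
tool_rot: [0.379, 0.597, -0.379, 0.597]
force: [-0.0, -1.1, -1.1]
finger_gap: 0.003
scene 11 287.6 182 184 z 0.114
top 15 364.6 197 203 z 0.115
green 363.64 202.56
5.35 [-0.4  0.3  0.3]
```

View pics/s5z.png

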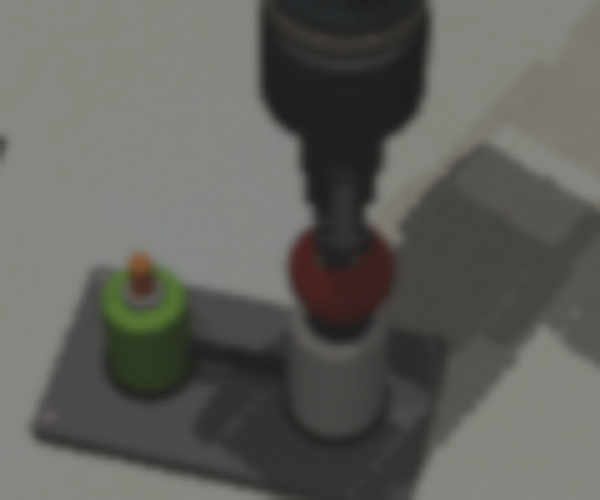

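The pin rose about 9 mm (top now ≈0.114), so the stroke counted. The pump has not moved. Next stroke goes from 0.120 down to 0.093.

```bash
python3 -m crank '[[0,0.008,0,0,0],[0,0.008,0,0,0],[0,0.007,0,0,0],[0,0.005,0,0,0],[0,0,0,0,0]]'
python3 -m crank '[[0,-0.01,0,0,0],[0,-0.01,0,0,0],[0,-0.008,0,0,0],[0,0,0,0,0],[0,0,0,0,0]]'
python3 chk.py s6
```

```text
t: 5.85
tcp_pos: [0.5071, -0.0145, 0.094]
tool_rot: [0.379, 0.596, -0.379, 0.597]
force: [-4.9, 0.8, 21.7]
finger_gap: -0.0
t: 6.35
tcp_pos: [0.5065, -0.0145, 0.1194]
tool_rot: [0.379, 0.597, -0.38, 0.596]
force: [-0.3, 0.5, -0.4]
finger_gap: -0.002
scene 10 287.0 180 183 z 0.123
top 15 364.7 197 202 z 0.124
green 363.6653225806452 202.54435483870967
6.45 [-0.7  1.   0.1]
```

Another notch: the pin top is now at about 0.124 and the pump is still. I'll press slightly less hard on the next one.

```bash
python3 -m crank '[[0,0.008,0,0,0],[0,0.008,0,0,0],[0,0.007,0,0,0],[0,0.004,0,0,0],[0,0,0,0,0]]'
python3 -m crank '[[0,-0.01,0,0,0],[0,-0.01,0,0,0],[0,-0.007,0,0,0],[0,0,0,0,0],[0,0,0,0,0]]'
python3 chk.py s7
python3 -m crank '[[0,0.008,0,0,0],[0,0.008,0,0,0],[0,0.007,0,0,0],[0,0.004,0,0,0],[0,0,0,0,0]]'
python3 -m crank '[[0,-0.01,0,0,0],[0,-0.01,0,0,0],[0,-0.007,0,0,0],[0,0,0,0,0],[0,0,0,0,0]]'
python3 chk.py s8
```

```text
t: 6.95
tcp_pos: [0.507, -0.0145, 0.0941]
tool_rot: [0.379, 0.597, -0.379, 0.597]
force: [-2.6, 1.3, 14.1]
finger_gap: 0.004
t: 7.45
tcp_pos: [0.5065, -0.0145, 0.1194]
tool_rot: [0.379, 0.597, -0.38, 0.596]
force: [-0.5, -1.3, -0.1]
finger_gap: 0.004
scene 12 287.0 178 181 z 0.132
top 11 364.7 197 202 z 0.132
green 363.64 202.56
7.55 [-0.2  0.1  0.4]
t: 8.05
tcp_pos: [0.507, -0.0146, 0.0941]
tool_rot: [0.379, 0.597, -0.379, 0.597]
force: [-3.2, 0.5, 14.2]
finger_gap: -0.003
t: 8.55
tcp_pos: [0.5065, -0.0145, 0.1195]
tool_rot: [0.379, 0.597, -0.38, 0.596]
force: [0.1, 0.8, -0.2]
finger_gap: -0.001
scene 12 287.0 175 178 z 0.144
top 9 364.9 197 202 z 0.146
green 363.57851239669424 202.65702479338842
8.65 [-0.2  0.4 -0.1]
```

View pics/s8z.png

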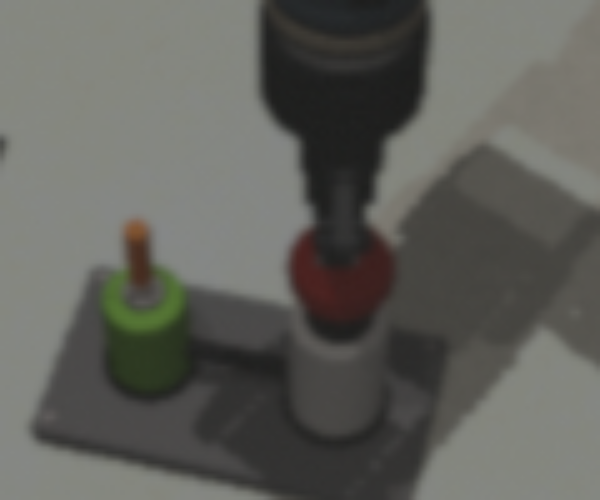

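The pin top now reads 0.144–0.146, a jump of 12 mm, so it has popped. I'll retreat straight up and check for the band.

```bash
python3 -m crank '[[0,-0.02,0,0,0],[0,-0.04,0,0,0],[0,-0.04,0,0,0],[0,-0.02,0,0,0],[0,0,0,0,0]]'
python3 -m crank '[[0,0,0,0,0],[0,0,0,0,0],[0,0,0,0,0],[0,0,0,0,0],[0,0,0,0,0]]'
python3 chk.py s9
python3 -c "
from h import *
a=dict(np.load('pics/scene1.npz'));b=dict(np.load('pics/s9.npz'))
x=[cv2.convertScaleAbs(cv2.resize(s['image'][165:235,260:360],None,fx=4,fy=4,interpolation=cv2.INTER_CUBIC),alpha=1.5) for s in(a,b)]
cv2.imwrite('pics/cmp.png',np.hstack(x))
x=[depth(b,328,v).round(3) for v in(180,183)];print(x)
for n,s in(('scene',dict(np.load('pics/s7.npz'))),('now',b)):print(n,[s['image'][v,287].tolist() for v in range(174,194)])
"
```

```text
t: 9.15
tcp_pos: [0.509, -0.015, 0.2427]
tool_rot: [0.38, 0.594, -0.379, 0.599]
force: [-0.4, 0.0, -0.4]
finger_gap: -0.0
t: 9.65
tcp_pos: [0.5065, -0.0145, 0.2394]
tool_rot: [0.379, 0.597, -0.38, 0.596]
force: [-0.1, -0.3, -0.3]
finger_gap: -0.0
scene 12 287.0 175 178 z 0.143
top 9 364.9 197 202 z 0.143
green 366.23636363636365 203.47272727272727
9.75 [-0.7 -0.2  0.9]
[array([ 0.502, -0.013,  0.157]), array([ 0.509, -0.01 ,  0.154])]
scene [[132, 135, 133], [129, 133, 133], [112, 122, 132], [78, 99, 129], [53, 86, 128], [46, 82, 125], [44, 72, 111], [36, 55, 87], [35, 48, 75], [34, 46, 72], [33, 46, 72], [35, 48, 73], [36, 48, 73], [37, 49, 73], [42, 51, 72], [63, 68, 79], [80, 83, 88], [67, 79, 75], [54, 96, 75], [52, 112, 82]]
now [[77, 97, 127], [54, 84, 126], [47, 80, 123], [42, 70, 109], [37, 54, 85], [33, 46, 72], [34, 45, 71], [34, 45, 71], [33, 45, 70], [34, 46, 70], [33, 45, 70], [34, 46, 70], [42, 52, 71], [56, 63, 74], [65, 68, 73], [72, 73, 76], [80, 82, 85], [66, 78, 73], [51, 93, 73], [51, 110, 81]]
```

View pics/cmp.png

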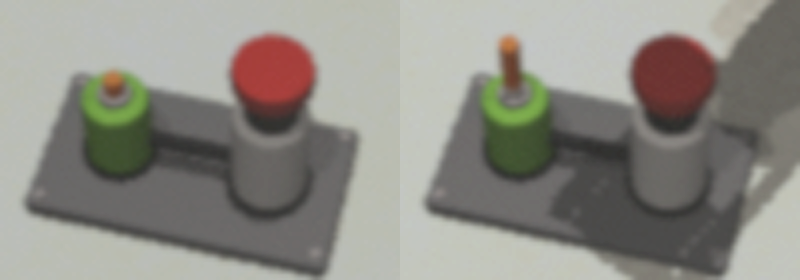

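View pics/s9t.png

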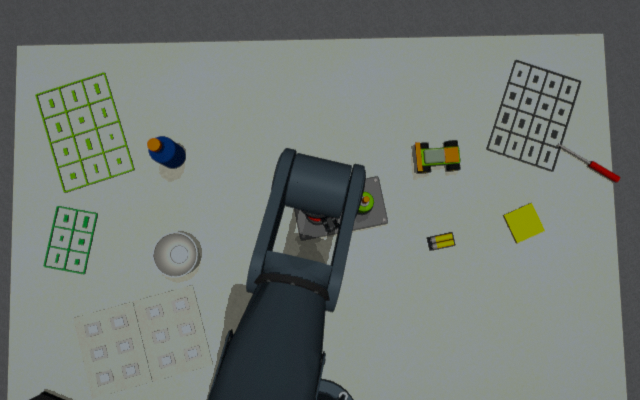

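The pin stays out, with its top at z≈0.143–0.144 a second later. Whitish pixels now reach rows 187–190 at its foot, where only 189–190 (the collar) showed before. The button is back up at ≈0.155, the pump stands where it was, and the bystanders have not moved.

```bash
python3 -c "
from station import manip
print(manip.sign_off())"
```

```text
the job is handed in; nothing more can be done
None
```

The pump is charged and the job is handed in, at about 9.8 s on the robot's clock. I pressed the red button fully down four times with the shut fingertips, let it spring up each time, then raised the hand clear.

**Pin:** its top rose to about 114, 124, 132 and then 144 mm. About a second after the last stroke both cameras still read 143 mm, against 144 mm for fully out. The scene view shows a whitish band at its foot, but only a few pixels high, so the height is the stronger evidence.

**Button and pump:** the button is back up at about 155 mm. The pump looks unmoved in the before-and-after pictures; in the last top view the arm hid part of it. The bystanders stand where they were.

**Forces:** the highest I read was about 22 N down with 5 N sideways, on the second stroke. I pressed a little less far after that. The hand reads no contact at about 85 mm above the button.

**Disagreement:** the reported tool point was wrong by about 40 mm. Both cameras showed the fingertips that much higher than reported, and contact came at a reading of 0.1155 m instead of 0.155 m. I therefore set the stroke depth by contact force and the cameras instead of the reported height.

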